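# Load a tin onto the sloping rest of a date coder and slide it home

## Task

Load the shallow oblong tin into the date coder: lay it lengthwise up the narrow sloping rest on the carriage, centred across the rest, and have it flat on the slope with its lower end against the stop before you let go. Then slide the carriage fully home under the hood, gently enough that the tin stays in place. Leave the other tins and the tape dispenser where they are.

Things in the scene. Friction and masses are not known exactly. Their poses are not given: they have to be found in the camera images.
- shallow_tin: The tin to load: gold-coloured oblong tin with rounded corners, 105 (its x) x 60 (its y) x 22 mm high (its z), ring pull on top, lying flat on the table. Origin: centre of its underside. Mass about 130 g. Told from the deep tin by its height. Either end may go up the slope.
- deep_tin: Bystander: same gold oblong outline, 105 x 60 mm, but 42 mm high. Origin: centre of its underside.
- round_tin: Bystander: gold round tin, diameter 68 mm, 45 mm high. Origin: centre of its underside.
- tape_dispenser: Bystander: white desk tape dispenser, 75 (x) x 160 (y) mm, 104 mm high with its roll. Origin: centre of its underside.
- coder: Date coder, fixed: aluminium bed 130 (x) x 410 mm (y from -165 to 245), side rails 32 mm high, white hood on four posts over its +y end. Origin: on the table under the middle of the rest when the carriage is fully out; z up, +y the way the carriage slides in, x away from the robot. Hood: y 111 to 243, x -100 to 100, 200 mm high; opening faces -y, 164 wide, 150 high; clear side windows.
- carriage (a joint): Position of the sliding carriage, in m: 0 fully out, 0.17 fully home under the hood. It moves along the coder's +y, stays where it is left and needs about 3 N. Its dark plate (top 30 mm above the table) carries the rest and the tab.
- rest (a point): Narrow sloping rest on the carriage: strip 105 mm long (x, down the slope, away from the robot), 40 wide (y, horizontal, = coder y), 8 thick, 30 deg from level, facing away from the robot. Origin: centre of its upper face, 75 mm above the table; z: face normal. A stop across its lower end (inner side x = 52.5 mm) stands 10 mm above the face. A tin well laid has its origin here.
- tab_top (a point): Top centre of the carriage's upright steel tab, 88 mm above the table; the tab is 40 mm wide (coder x), 14 mm thick (coder y) and stands 58 mm above the carriage plate, 140 mm from the middle of the rest on the side away from the hood. Pinch or push it to slide the carriage.

How it is judged:
On the way, in this order (a step that is already met when the one before it is completed fails the run):
1. the shallow tin, still held in the fingers, lies flat on the sloping rest, lengthwise, against the stop (y of shallow_tin in the frame of rest between -0.01 and 0.01 m and x of shallow_tin in the frame of rest between -0.008 and 0.006 m and z of shallow_tin in the frame of rest between -0.004 and 0.005 m and angle between the x axis of shallow_tin and the x axis of rest, either way round below 0.14 rad and angle between the z axis of shallow_tin and the z axis of rest, either way round below 0.1 rad and contact force between the fingers and shallow_tin above 0.5 N), for 0.1 s.
2. the tin is released and rests there with the carriage still out (y of shallow_tin in the frame of rest between -0.01 and 0.01 m and x of shallow_tin in the frame of rest between -0.008 and 0.006 m and z of shallow_tin in the frame of rest between -0.004 and 0.005 m and angle between the x axis of shallow_tin and the x axis of rest, either way round below 0.14 rad and angle between the z axis of shallow_tin and the z axis of rest, either way round below 0.1 rad and contact force between the fingers and shallow_tin below 0.05 N and linear speed of shallow_tin below 0.02 m/s and value of joint carriage below 0.08 m), for 0.2 s.
3. the carriage is fully home with the tin still in place (y of shallow_tin in the frame of rest between -0.01 and 0.01 m and x of shallow_tin in the frame of rest between -0.008 and 0.006 m and z of shallow_tin in the frame of rest between -0.004 and 0.005 m and angle between the x axis of shallow_tin and the x axis of rest, either way round below 0.14 rad and angle between the z axis of shallow_tin and the z axis of rest, either way round below 0.1 rad and value of joint carriage above 0.163 m), for 0.2 s.
At the end, for the whole second after the job is handed in: The carriage is within 7 mm of fully home and at rest; the shallow tin lies released and still on the sloping rest: centred across it within 10 mm, its lower end within 8 mm of the stop, flat on the face (5 mm, 0.10 rad) and lengthwise within 0.14 rad (all of step 3 and contact force between the fingers and shallow_tin below 0.05 N and linear speed of shallow_tin below 0.02 m/s and velocity of joint carriage below 0.01 m/s); the robot touches nothing.
It fails at once if a bystander (other tin or tape dispenser) is moved by more than 20 mm (distance of any of deep_tin, round_tin, tape_dispenser from where it was at the start of the episode above 0.02 m).
It also fails if it takes over 59 s, if anything falls off the work surface, if the arm or the gripper's body presses on something with over 40 N, if the wrist force passes 120 N, or if a joint passes its speed limit or range.

## Robot

A 7-joint arm with a two-finger parallel gripper is mounted at the origin on the work surface. World frame = base frame: x ahead of the robot, y to its left, z up, the work surface at z = 0. Lengths are in m, angles in rad, forces in N, time in s.
With the tool pointing down it reaches from about 0.425 to 0.825 m from the base axis. Payload 3.6 kg.
Tool frame: the origin (TCP) lies where the fingers leave the gripper's body, on its centre line; the fingertips stand 73 mm ahead of it and the grasp point (between the pads) lies robot.grip_depth ahead of it (robot.grip_depth is the distance from the TCP to the grasp point, in m); z points along the fingers, y is the line along which they close (so a half turn about z gives the same grasp; the last joint's range is limited). The gripper opens to 85 mm and grips with 20 to 120 N. Pads are 22 mm wide; open, the fingers measure 114 mm over their backs; the gripper's body (76 mm by 85 mm) begins 54 mm behind the grasp point. The pads swing forward as they close: fully open they stand 13 mm farther back than shut.
Start: joints at [1.28, 0.615, -0.013, 1.423, 0.008, 1.103, -0.04], TCP at [0.17, -0.627, 0.304] pointing down, gripper open.
Joint ranges: [-3.12, 3.12], [-0.3, 2.06], [-1.34, 1.32], [0.26, 2.42], [-1.36, 4.5], [0.01, 1.98], [-2.84, 2.84]. Speed limits (rad/s): [2.79, 2.79, 3.14, 3.14, 3.14, 3.14, 3.14].

## Interface

Orientations are given as a rotation vector (axis times angle).
In Python, from cell import sensors, vision, sign_off, finder, robot gives the robot as it stands.
- The arm moves only by the tool step_arm, never from a script. Its argument "plan" is a list of rows, each an object with "angular": the turn, a rotation vector about the world's x, y, z in units of 180 degrees (1.0 is 180 degrees), a list of three; "xyz": the shift along the world's x, y, z in units of 0.2 m (1.0 is 0.2 m), a list of three; "gripper": the opening, from -1 (shut) to 1 (fully open). A call has 1 to 12 rows; each row is the pose to reach, as a shift and turn from the pose commanded when the call began, turning the shorter way round; what a row does not reach only later rows make up. A row lasts 1/10 s, in which the tool goes at most 50 mm and 8.59 degrees, less where a joint would pass 70% of its speed; a pose out of reach is approached as far as the arm can. A call with a number of a shift or a turn outside -1 to 1 is refused whole. A call with a gripper value outside its range is refused whole. The fingers move at their own pace and stop on an object; "grip_force" is the grip in N (left out, the last holds). Time passes only in rows, so rows that repeat a pose let the fingers close. It gives the time, the measured TCP pose, the force, the opening and the grip force at its end, in the units of the state.
- sensors.get_state(): the state, without advancing time (a new reading comes with each control period).
- vision.read_camera(name): name is "scene" or "top" or "wrist"; returns a dict with "img" (480x640x3 uint8, red, green, blue), "intrinsics" (3x3 intrinsics, pixels), "D" ([k1, k2, p1, p2, k3] as OpenCV has them; the pictures are not rectified), "R" (3x3) and "t" (3): a world point X has camera coordinates R X + t. Camera axes: x right, y down, z forward; pixel columns grow to the right and rows downward; lengths in m; the calibration is good to about 2 mm. A picture is of the moment at which its call begins. There is no depth.
- sign_off(): hands the job in; it is judged then, once.
Trained networks look in the newest picture that a camera, given by its name, has taken for a name from the list of things; names that differ only in an ending like _2 or _b are one class to them, and where a whole thing is asked for, a point or a joint stands for the part that bears it (a point fixed in the world has none). Each returns a list of dicts, best first, with "confidence" (0 to 1); they miss things now and then, are a little off and sometimes report something else, mostly with a low value. They report only what shows in the picture. A call takes as long as a camera call.
- finder.find_in(camera, target): "pixel" ([row, column] in pixels, amid what is visible of it).
- finder.tip_of(camera, target): "pixel" ([row, column] in pixels: a listed point, or the origin of a listed thing).
The state is a dict: "clock": time; "qpos": joint angles; "joint_velocities": joint speeds; "effort": joint torques, N m; "ee_pos": TCP position; "tool_rot": TCP orientation; "force": force on the tool from outside, world axes, zero at the start; "ft_torque": the same for the moment, N m; "opening": opening from 0.0 (shut) to 1.0 (fully open); "finger_force": force on a finger pad.
Only numpy, scipy, OpenCV 4.12 (cv2) and the standard library are available. Lean on these libraries where they do the work, as an engineer would, in place of code of your own. Each camera call takes 0.05 s, during which the arm holds its last target. There are 200 camera calls.

## Working session

There is one attempt and no reset: what is moved stays moved. The work goes in short steps, Python scripts to look and compute and a tool call to move; the robot and the scene stay as the last step left them, time stands still between calls to the robot, and variables do not carry over. Pictures are saved under pics/ and viewed, at most 10 in all, crops included, and the job is handed in when it is done.

Besides the shell and the picture viewer there is one more tool, called as name([rows], argument=value, ...), one row to a line, values as JSON. step_arm: Moves the arm, as the interface text tells. Its arguments: {"type":"object","properties":{"plan":{"type":"array","items":{"type":"object","properties":{"angular":{"type":"array","items":{"type":"number","minimum":-1,"maximum":1}},"xyz":{"type":"array","items":{"type":"number","minimum":-1,"maximum":1}},"gripper":{"type":"number"}}}},"grip_force":{"type":"number"}},"required":["plan"]}

```bash
mkdir -p pics; ls; cat > h.py <<'E'
import numpy as np, cv2
from cell import sensors, vision, sign_off, finder, robot
def snap(n,f=None):
    c=vision.read_camera(n)
    if f: cv2.imwrite('pics/'+f,c['img'][:,:,::-1])
    return c
def ray(c,px):
    p=cv2.undistortPoints(np.array([[[px[1],px[0]]]],float),np.array(c['intrinsics'],float),np.array(c['D'],float))[0,0]
    R=np.array(c['R']);o=-R.T@np.array(c['t']);d=R.T@np.array([p[0],p[1],1]);return o,d/np.linalg.norm(d)
def atz(c,px,z):
    o,d=ray(c,px);return o+d*(z-o[2])/d[2]
def tri(rs):
    A=sum(np.eye(3)-np.outer(d,d) for o,d in rs);b=sum((np.eye(3)-np.outer(d,d))@o for o,d in rs)
    X=np.linalg.solve(A,b);return X,max(np.linalg.norm(np.cross(X-o,d)) for o,d in rs)
def proj(c,X):
    r=cv2.Rodrigues(np.array(c['R'],float))[0]
    return cv2.projectPoints(np.atleast_2d(np.array(X,float)),r,np.array(c['t'],float),np.array(c['intrinsics'],float),np.array(c['D'],float))[0][:,0]
E
cat > a.py <<'E'
from h import *
np.set_printoptions(precision=3,suppress=True)
C={n:snap(n,n+'0.png') for n in('scene','top','wrist')}
print(sensors.get_state(),robot.grip_depth)
for t in('shallow_tin','deep_tin','round_tin','tape_dispenser','coder','rest','tab_top'):
    rs=[]
    for n in C:
        for k in('find_in','tip_of'):
            L=getattr(finder,k)(n,t)
            print(t,n,k,[(np.round(l['pixel']).tolist(),round(l['confidence'],2)) for l in L[:3]])
            if k=='tip_of' and L and n!='wrist': rs.append(ray(C[n],L[0]['pixel']))
    if len(rs)>1: print('   TRI',*tri(rs))
E
python3 a.py
```

```text
pics
{'clock': 0.15, 'qpos': array([ 1.28 ,  0.616, -0.013,  1.425,  0.008,  1.103, -0.04 ]), 'joint_velocities': array([-0.001, -0.003,  0.002, -0.004,  0.002, -0.001,  0.001]), 'effort': array([  0.001, -46.966,   0.26 , -17.125,   0.01 ,   0.007,   0.   ]), 'ee_pos': array([ 0.17 , -0.627,  0.303]), 'tool_rot': array([-3.112, -0.415,  0.   ]), 'force': array([ 0.241, -0.58 , -0.151]), 'ft_torque': array([-0.043,  0.027, -0.014]), 'finger_force': 0.0, 'opening': 0.996858958424801} 0.0539
shallow_tin scene find_in [([180.0, 294.0], 0.56)]
shallow_tin scene tip_of [([187.0, 294.0], 0.77)]
shallow_tin top find_in [([338.0, 402.0], 0.93)]
shallow_tin top tip_of [([335.0, 400.0], 0.94), ([291.0, 208.0], 0.66)]
shallow_tin wrist find_in []
shallow_tin wrist tip_of []
   TRI [ 0.461 -0.246 -0.016] 0.0005843527072551158
deep_tin scene find_in [([194.0, 219.0], 0.84)]
deep_tin scene tip_of [([198.0, 220.0], 0.78)]
deep_tin top find_in [([275.0, 484.0], 0.81)]
deep_tin top tip_of [([275.0, 482.0], 0.73)]
deep_tin wrist find_in []
deep_tin wrist tip_of []
   TRI [ 0.566 -0.386 -0.001] 0.00209
[... 695 characters left out ...]
91.0, 120.0], 0.88)]
coder top tip_of [([291.0, 210.0], 0.79)]
coder wrist find_in []
coder wrist tip_of []
   TRI [0.533 0.086 0.019] 0.005758835050207218
rest scene find_in [([234.0, 415.0], 0.61)]
rest scene tip_of [([231.0, 440.0], 0.7)]
rest top find_in []
rest top tip_of [([296.0, 187.0], 0.65)]
rest wrist find_in []
rest wrist tip_of []
   TRI [0.529 0.107 0.065] 1.0396707542246712e-05
tab_top scene find_in [([232.0, 416.0], 0.73)]
tab_top scene tip_of [([201.0, 377.0], 0.93)]
tab_top top find_in [([296.0, 229.0], 0.79), ([131.0, 264.0], 0.52)]
tab_top top tip_of [([298.0, 274.0], 0.9)]
tab_top wrist find_in []
tab_top wrist tip_of []
   TRI [ 0.528 -0.034  0.097] 0.003335455880048163
```

View pics/top0.png

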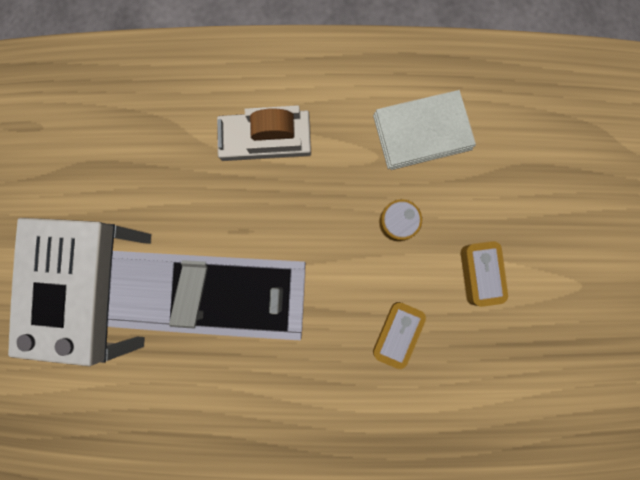

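View pics/scene0.png

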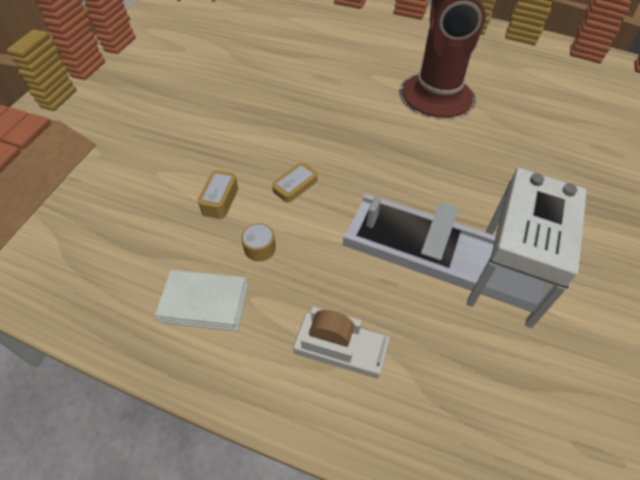

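The top view shows the shallow tin at about (335,400), the deep one at (274,484), the round one at (220,401), the rest at (296,187) and the tab at (298,275). The scene view agrees. Next I measure the tin's yaw, the coder's yaw and the wrist camera mount.

```bash
cat > b.py <<'E'
from h import *
from scipy.spatial.transform import Rotation as Ro
np.set_printoptions(precision=4,suppress=True)
c=snap('top');im=c['img'];hsv=cv2.cvtColor(im,cv2.COLOR_RGB2HSV)
print('gold hsv',hsv[310,390],hsv[335,378],'table',hsv[380,450], 'lid',hsv[345,398])
# lid of the tin = greyish
m=((hsv[...,1]<60)&(hsv[...,2]>120)).astype(np.uint8)
n,l,s,ce=cv2.connectedComponentsWithStats(m)
for i in range(1,n):
    if 300<s[i,4]<3000 and s[i,0]>360:
        pts=np.argwhere(l==i).astype(float)
        P=np.array([atz(c,p,0.022)[:2] for p in pts])
        q=cv2.minAreaRect((P*1000).astype(np.float32))
        e,v=np.linalg.eigh(np.cov(P.T));print(ce[i],s[i,4],q,P.mean(0),np.degrees(np.arctan2(v[1,1],v[0,1])))
# bed edges
for px in((262,303),(339,301),(253,112),(326,110)): print(px,atz(c,px,0.032))
for px in((288,272),(312,272),(288,282),(313,281)): print('tab',px,atz(c,px,0.088))
print('rest hi/lo',[atz(c,p,z) for p,z in(((326,170),.101),((326,195),.101),((263,181),.049),((263,207),.049))])
w=vision.read_camera('wrist');s=sensors.get_state();T=Ro.from_rotvec(s['tool_rot'])
R=np.array(w['R']);o=-R.T@np.array(w['t'])
print('cam in tool',T.inv().apply(o-s['ee_pos']),'cam axes in tool\n',T.as_matrix().T@R.T, 'f',w['intrinsics'][0])
print(T.as_matrix())
E
python3 b.py
```

```text
gold hsv [ 18 173 106] [ 18 119 148] table [ 18 110 170] lid [128  18 168]
[401.7053 218.9359] 967 ((660.961669921875, -243.34776306152344), (57.838619232177734, 57.87134552001953), 0.5990201234817505) [ 0.661  -0.2428] 155.9586037736843
[487.2698 273.4841] 1134 ((570.0260620117188, -389.1864318847656), (81.62367248535156, 40.783897399902344), 7.965534210205078) [ 0.5699 -0.3891] -171.86457748577598
[399.6969 335.4714] 1135 ((465.47735595703125, -240.12351989746094), (40.08969497680664, 79.35545349121094), 67.40402221679688) [ 0.4655 -0.2401] 157.40387488833537
(262, 303) [ 0.5863 -0.0776  0.032 ]
(339, 301) [ 0.4592 -0.0759  0.032 ]
(253, 112) [0.5971 0.2513 0.032 ]
(326, 110) [0.4723 0.2512 0.032 ]
tab (288, 272) [ 0.5441 -0.0332  0.088 ]
tab (312, 272) [ 0.5071 -0.0337  0.088 ]
tab (288, 282) [ 0.5443 -0.0486  0.088 ]
tab (313, 281) [ 0.5058 -0.0477  0.088 ]
rest hi/lo [array([0.4833, 0.1224, 0.101 ]), array([0.4843, 0.083 , 0.101 ]), array([0.5815, 0.1231, 0.049 ]), array([0.5822, 0.0793, 0.049 ])]
cam in tool [ 0.0663 -0.0004 -0.0703] cam axes in tool
 [[ 0.0003 -0.9648 -0.2628]
 [ 1.      0.0005 -0.0008]
 [ 0.0009 -0.2628  0.9648]] f [373.1033   0.     326.1419]
[[ 0.9651  0.2617  0.0001]
 [ 0.2617 -0.9651  0.    ]
 [ 0.0001 -0.     -1.    ]]
```

step_arm([
  {"xyz": [0.12,0.16,-0.02],"angular": [0,0,-0.03],"gripper": 1},
  {"xyz": [0.24,0.32,-0.04],"angular": [0,0,-0.07],"gripper": 1},
  {"xyz": [0.37,0.48,-0.06],"angular": [0,0,-0.1],"gripper": 1},
  {"xyz": [0.49,0.65,-0.08],"angular": [0,0,-0.14],"gripper": 1},
  {"xyz": [0.62,0.81,-0.1],"angular": [0,0,-0.17],"gripper": 1},
  {"xyz": [0.74,0.97,-0.13],"angular": [0,0,-0.21],"gripper": 1},
])

```text
clock: 2.95
ee_pos: [0.3194, -0.432, 0.2782]
tool_rot: [3.079, -0.623, 0.002]
force: [0.4, 0.3, 0.2]
opening: 0.999
finger_force: 0.0
```

step_arm([
  {"xyz": [0.12,0.16,-0.02],"angular": [0,0,0],"gripper": 1},
  {"xyz": [0.24,0.32,-0.04],"angular": [0,0,0],"gripper": 1},
  {"xyz": [0.37,0.48,-0.06],"angular": [0,0,0],"gripper": 1},
  {"xyz": [0.49,0.65,-0.08],"angular": [0,0,0],"gripper": 1},
  {"xyz": [0.62,0.81,-0.1],"angular": [0,0,0],"gripper": 1},
  {"xyz": [0.74,0.97,-0.13],"angular": [0,0,0],"gripper": 1},
  {"xyz": [0.74,0.97,-0.13],"angular": [0,0,0],"gripper": 1},
  {"xyz": [0.74,0.97,-0.13],"angular": [0,0,0],"gripper": 1},
])

```text
clock: 3.75
ee_pos: [0.4668, -0.2382, 0.2518]
tool_rot: [-3.081, 0.611, 0.0]
force: [-0.4, -0.3, -0.4]
opening: 0.999
finger_force: 0.0
```

```bash
cat > c.py <<'E'
from h import *
np.set_printoptions(precision=4,suppress=True)
c=snap('wrist','w1.png');hsv=cv2.cvtColor(c['img'],cv2.COLOR_RGB2HSV)
print(sensors.get_state()['ee_pos'],sensors.get_state()['tool_rot'],[ (f,[(l['pixel'],l['confidence']) for l in getattr(finder,f)('wrist','shallow_tin')]) for f in('find_in','tip_of')])
m=((hsv[...,1]<60)&(hsv[...,2]>120)).astype(np.uint8)
n,l,s,ce=cv2.connectedComponentsWithStats(m)
for i in range(1,n):
    if 3000<s[i,4]:
        pts=np.argwhere(l==i).astype(float)[::5]
        P=np.array([atz(c,p,0.022)[:2] for p in pts])
        q=cv2.minAreaRect((P*1000).astype(np.float32))
        e,v=np.linalg.eigh(np.cov(P.T));print(ce[i],s[i,4],q,P.mean(0),np.degrees(np.arctan2(v[1,1],v[0,1])))
E
python3 c.py
```

```text
[ 0.4659 -0.2397  0.252 ] [ 3.0799 -0.6161 -0.0001] [('find_in', [([211.2, 324.1], 0.87)]), ('tip_of', [([214.5, 324.3], 0.73), ([273.2, 11.1], 0.54)])]
[477.9883  29.0765] 4024 ((557.5443725585938, -392.69073486328125), (55.62380599975586, 42.67050552368164), 7.676002025604248) [ 0.5523 -0.3917] -136.7507568719921
[107.8298 229.2161] 3314 ((522.5245361328125, -66.66433715820312), (22.46708869934082, 104.36212921142578), 87.2435073852539) [ 0.5248 -0.0668] 177.84795173036753
[328.3428 216.0445] 4606 ((464.74139404296875, -238.7620391845703), (40.04244613647461, 80.08482360839844), 67.681396484375) [ 0.466  -0.2392] 158.08329187478606
```

View pics/w1.png

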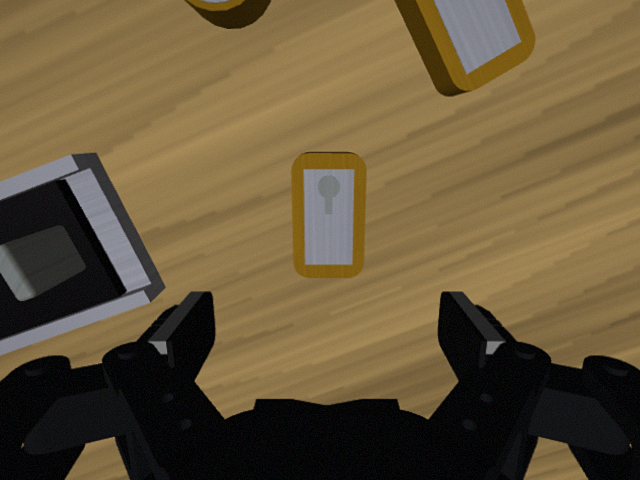

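Wrist view: the tin is centred between the fingers at about (215,330). Lid size and position match the top view, at 1–2 mm. I'll go down and grasp.

step_arm([
  {"xyz": [0,0,-0.2],"angular": [0,0,0],"gripper": 1},
  {"xyz": [0,0,-0.4],"angular": [0,0,0],"gripper": 1},
  {"xyz": [0,0,-0.6],"angular": [0,0,0],"gripper": 1},
  {"xyz": [0,0,-0.75],"angular": [0,0,0],"gripper": 1},
  {"xyz": [0,0,-0.85],"angular": [0,0,0],"gripper": 1},
  {"xyz": [0,0,-0.88],"angular": [0,0,0],"gripper": 1},
  {"xyz": [0,0,-0.88],"angular": [0,0,0],"gripper": 1},
], grip_force=40)

```text
clock: 4.6
ee_pos: [0.4654, -0.2404, 0.0755]
tool_rot: [3.08, -0.619, -0.002]
force: [-0.2, -0.3, -0.3]
opening: 1.005
finger_force: 0.0
```

step_arm([
  {"xyz": [0,0,0],"gripper": 0.2},
  {"xyz": [0,0,0],"gripper": -0.2},
  {"xyz": [0,0,0],"gripper": -0.6},
  {"xyz": [0,0,0],"gripper": -1},
  {"xyz": [0,0,0],"gripper": -1},
  {"xyz": [0,0,0],"gripper": -1},
  {"xyz": [0,0,0],"gripper": -1},
])

```text
invalid input
```

step_arm([
  {"xyz": [0,0,0],"angular": [0,0,0],"gripper": 0.2},
  {"xyz": [0,0,0],"angular": [0,0,0],"gripper": -0.2},
  {"xyz": [0,0,0],"angular": [0,0,0],"gripper": -0.6},
  {"xyz": [0,0,0],"angular": [0,0,0],"gripper": -1},
  {"xyz": [0,0,0],"angular": [0,0,0],"gripper": -1},
  {"xyz": [0,0,0],"angular": [0,0,0],"gripper": -1},
  {"xyz": [0,0,0],"angular": [0,0,0],"gripper": -1},
])

```text
clock: 5.3
ee_pos: [0.4668, -0.24, 0.0775]
tool_rot: [3.079, -0.617, 0.005]
force: [-1.2, 0.3, 7.3]
opening: 0.688
finger_force: 44.4
```

step_arm([
  {"xyz": [0,0,0.1],"angular": [0,0,0],"gripper": -1},
  {"xyz": [0,0,0.3],"angular": [0,0,0],"gripper": -1},
  {"xyz": [0,0,0.5],"angular": [0,0,0],"gripper": -1},
  {"xyz": [0,0.1,0.7],"angular": [0,0,0.02],"gripper": -1},
  {"xyz": [0,0.28,0.85],"angular": [0,0,0.04],"gripper": -1},
  {"xyz": [-0.03,0.46,0.95],"angular": [0,0,0.06],"gripper": -1},
  {"xyz": [-0.06,0.64,1.0],"angular": [0,0,0.08],"gripper": -1},
  {"xyz": [-0.1,0.82,1.0],"angular": [0,0,0.1],"gripper": -1},
  {"xyz": [-0.13,0.98,1.0],"angular": [0,0,0.115],"gripper": -1},
])

```text
clock: 6.2
ee_pos: [0.4392, -0.0414, 0.2768]
tool_rot: [-3.141, 0.048, -0.002]
force: [1.0, -0.3, -0.6]
opening: 0.685
finger_force: 43.7
```

step_arm([
  {"xyz": [0,0.15,0.02],"angular": [0,0,0],"gripper": -1},
  {"xyz": [0,0.3,0.04],"angular": [0,0,0],"gripper": -1},
  {"xyz": [0,0.45,0.06],"angular": [0,0,0],"gripper": -1},
  {"xyz": [0,0.6,0.08],"angular": [0,0,0],"gripper": -1},
  {"xyz": [0,0.7,0.1],"angular": [0,0,0],"gripper": -1},
  {"xyz": [0,0.72,0.12],"angular": [0,0,0],"gripper": -1},
  {"xyz": [0,0.72,0.12],"angular": [0,0,0],"gripper": -1},
  {"xyz": [0,0.72,0.12],"angular": [0,0,0],"gripper": -1},
])

```text
clock: 7.0
ee_pos: [0.44, 0.0991, 0.2999]
tool_rot: [3.14, -0.056, -0.0]
force: [-0.6, -0.5, -1.5]
opening: 0.691
finger_force: 43.7
```

```bash
cat > d.py <<'E'
from h import *
np.set_printoptions(precision=4,suppress=True)
C={n:snap(n,n+'2.png') for n in('wrist','top','scene')}
s=sensors.get_state();print({k:s[k] for k in('ee_pos','tool_rot','opening','force')})
for t in('rest','tab_top','coder','shallow_tin'):
    r={}
    for n in C:
        L=finder.tip_of(n,t)
        print(t,n,[(np.round(l['pixel'],1).tolist(),round(l['confidence'],2)) for l in L[:2]])
        if L: r[n]=ray(C[n],L[0]['pixel'])
    for z in r.values():
        if t in('rest','tab_top'): h={'rest':.075,'tab_top':.088}[t];print('  at known z',z[0]+z[1]*(h-z[0][2])/z[1][2])
E
python3 d.py
```

```text
{'ee_pos': array([0.4401, 0.0992, 0.2997]), 'tool_rot': array([ 3.1404, -0.0568, -0.0008]), 'opening': 0.6887660950469613, 'force': array([ 0.6384, -0.6405, -1.4663])}
rest wrist [([102.6, 314.8], 0.63)]
rest top [([294.1, 188.7], 0.77)]
rest scene [([231.4, 442.2], 0.8)]
  at known z [0.5282 0.1047 0.075 ]
  at known z [0.5318 0.1013 0.075 ]
  at known z [0.5361 0.1099 0.075 ]
tab_top wrist [([97.2, 509.1], 0.62)]
tab_top top [([298.3, 272.9], 0.72)]
tab_top scene [([201.9, 372.8], 0.98)]
  at known z [ 0.5256 -0.0334  0.088 ]
  at known z [ 0.5282 -0.0348  0.088 ]
  at known z [ 0.5247 -0.039   0.088 ]
coder wrist [([105.0, 332.2], 0.94)]
coder top [([289.4, 209.5], 0.89)]
coder scene [([244.2, 426.8], 0.82)]
shallow_tin wrist []
shallow_tin top [([372.7, 159.4], 0.95)]
shallow_tin scene [([143.6, 466.4], 0.85)]
```

View pics/wrist2.png

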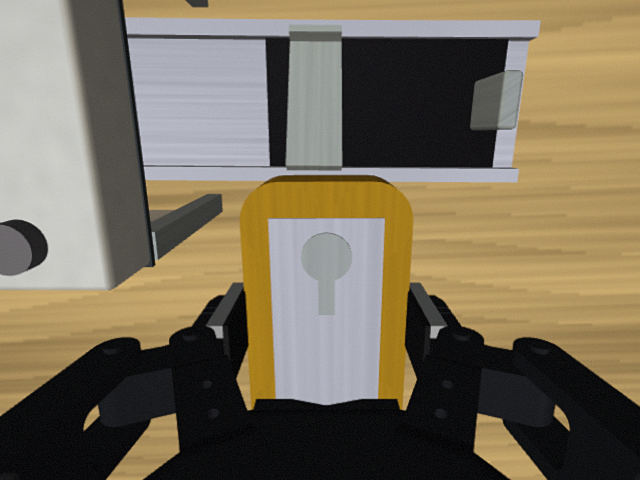

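The wrist view shows the rest upright at columns 287–342, rows 27–168, the tab at (100,497), and the held tin straight, its front edge near row 177. I'll refine the rest edges and the tin's offset in the grip.

```bash
cat > e.py <<'E'
from h import *
np.set_printoptions(precision=4,suppress=True)
c=snap('wrist');im=c['img'];g=cv2.GaussianBlur(cv2.cvtColor(im,cv2.COLOR_RGB2GRAY),(3,3),0).astype(float)
# rest side edges by row: find strongest gradients
for r in (50,70,90,110,130,150,160):
    gx=np.gradient(g[r]); L=275+np.argmax(gx[275:305]);Rr=328+np.argmin(gx[328:355]); 
    # height of the face at this row: intersect with slope plane through (0.531,.,0.075)
    def pl(px):
        o,d=ray(c,px);n=np.array([.5,0,.866]);return o+d*(n@(np.array([.531,0.1,.075])-o))/(n@d)
    a,b=pl((r,L)),pl((r,Rr));print(r,L,Rr,a,b,'w',np.linalg.norm(a-b),'mid',(a+b)/2)
col=g[:,315];gy=np.gradient(col);print('rows grad',[(i,round(gy[i])) for i in range(10,200) if abs(gy[i])>12])
hsv=cv2.cvtColor(im,cv2.COLOR_RGB2HSV);gold=(hsv[...,1]>190)
for r in(230,250,270): 
    k=np.where(gold[r,230:425])[0]+230;print('tin',r,k.min(),k.max(),atz(c,(r,k.min()),.245),atz(c,(r,k.max()),.245))
k=np.where(gold[150:240,326])[0]+150;print('front rows',k.min(),k.max(),atz(c,(k.min(),326),.24),atz(c,(177,326),.245),atz(c,(184,326),.245), atz(c,(168,314),.101),atz(c,(168,314),.105))
m=((hsv[...,1]<60)&(hsv[...,2]>120)).astype(np.uint8)
lid=[(r,) for r in range(180,300) if m[r,300]];print('lid front',lid[0],atz(c,(lid[0][0],300),.245))
for p in((27,315),(40,315)): print('stop',p,atz(c,p,.058),atz(c,p,.049))
E
python3 e.py
python3 -c "
import cv2;a=cv2.imread('pics/wrist2.png')[10:200,260:370];cv2.imwrite('pics/crop2.png',cv2.resize(a,None,fx=3,fy=3,interpolation=2))"
```

```text
50 292 344 [0.5688 0.1234 0.0532] [0.5673 0.0833 0.0541] w 0.04018688891973714 mid [0.568  0.1033 0.0536]
70 291 344 [0.5532 0.1243 0.0622] [0.5518 0.084  0.063 ] w 0.040343066289976845 mid [0.5525 0.1041 0.0626]
90 291 344 [0.5381 0.1244 0.0709] [0.5367 0.0847 0.0717] w 0.03973927223692968 mid [0.5374 0.1045 0.0713]
110 290 344 [0.5234 0.1252 0.0794] [0.5221 0.0854 0.0802] w 0.03989028739912785 mid [0.5227 0.1053 0.0798]
130 289 344 [0.5092 0.126  0.0876] [0.5079 0.086  0.0884] w 0.040033335633844425 mid [0.5085 0.106  0.088 ]
150 288 344 [0.4954 0.1268 0.0956] [0.4941 0.0867 0.0963] w 0.04016870117782307 mid [0.4947 0.1067 0.096 ]
160 288 345 [0.4886 0.1268 0.0995] [0.4873 0.0863 0.1002] w 0.04058672042063132 mid [0.4879 0.1066 0.0999]
rows grad [(30, -16), (31, -24), (32, -18), (40, 14), (41, 22), (42, 16), (165, -22), (166, -22), (169, 20), (170, 32), (171, 23), (173, -17), (174, -42), (175, -42), (176, -18), (180, 17), (181, 26), (182, 18)]
tin 230 241 411 [0.4748 0.1295 0.245 ] [0.4729 0.0707 0.245 ]
tin 250 242 410 [0.4676 0.1298 0.245 ] [0.4656 0.0708 0.245 ]
tin 270 243 409 [0.4601 0.1302 0.245 ] [0.4582 0.071  0.245 ]
front rows 176 217 [0.4919 0.0995 0.24  ] [0.4921 0.0995 0.245 ] [0.4898 0.0996 0.245 ] [0.4825 0.1085 0.101 ] [0.4828 0.1084 0.105 ]
lid front (218,) [0.4784 0.1089 0.245 ]
stop (27, 315) [0.5829 0.1049 0.058 ] [0.5851 0.1051 0.049 ]
stop (40, 315) [0.5741 0.1053 0.058 ] [0.5761 0.1054 0.049 ]
```

View pics/crop2.png

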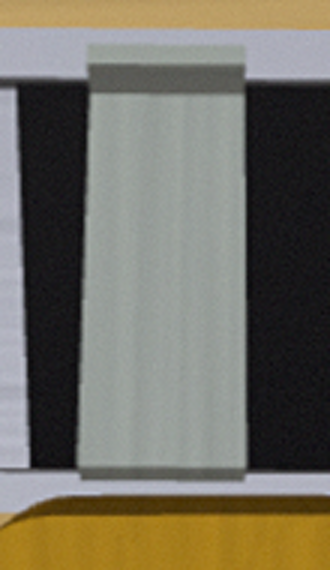

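step_arm([
  {"xyz": [0.1,0,0],"angular": [0.0008,0.02,0],"gripper": -1},
  {"xyz": [0.2,0,0],"angular": [0.0016,0.04,0],"gripper": -1},
  {"xyz": [0.32,0,0],"angular": [0.0025,0.063,0],"gripper": -1},
  {"xyz": [0.44,0,-0.04],"angular": [0.0035,0.087,0],"gripper": -1},
  {"xyz": [0.56,0,-0.08],"angular": [0.0045,0.112,0],"gripper": -1},
  {"xyz": [0.67,0,-0.12],"angular": [0.0055,0.137,0],"gripper": -1},
  {"xyz": [0.75,0,-0.16],"angular": [0.0062,0.155,0],"gripper": -1},
  {"xyz": [0.8,0,-0.2],"angular": [0.0067,0.1665,0],"gripper": -1},
  {"xyz": [0.8,0,-0.2],"angular": [0.0067,0.1665,0],"gripper": -1},
  {"xyz": [0.8,0,-0.2],"angular": [0.0067,0.1665,0],"gripper": -1},
])

```text
clock: 8.8
ee_pos: [0.6, 0.1007, 0.2594]
tool_rot: [-3.022, 0.051, 0.81]
force: [0.3, -0.2, -1.2]
opening: 0.688
finger_force: 43.7
```

```bash
cat > f.py <<'E'
from h import *
from scipy.spatial.transform import Rotation as Ro
import sys
np.set_printoptions(precision=4,suppress=True)
s=sensors.get_state();T=Ro.from_rotvec(s['tool_rot']).as_matrix()
x=np.array([0.8653,-0.0347,-0.5]);n=np.array([0.4996,-0.020,0.866]);O=np.array([.530,.105,.0755]);y=np.cross(n,x)
t=s['ee_pos']+T@np.array([-.0017,-.002,.077])
print(s['ee_pos'],s['qpos'],s['force'],'z err deg',np.degrees(np.arccos(-n@T[:,2])),'x err',np.degrees(np.arccos(x@T[:,0])),'tin in rest',[float(round((t-O)@a,4)) for a in(x,y,n)],s['opening'],s['finger_force'])
print('1mm along x,n in units',x*.005,n*.005)
E
python3 f.py
```

```text
[0.6    0.1007 0.2594] [-0.1487  0.8015 -0.0302  1.2642 -0.0855  1.5895 -1.7589] [ 0.3357 -0.2488 -1.1523] z err deg 0.3800427701454578 x err 0.5548513323644293 tin in rest [-0.033, 0.0005, 0.1173] 0.6875566831201382 43.684274554252625
1mm along x,n in units [ 0.0043 -0.0002 -0.0025] [ 0.0025 -0.0001  0.0043]
```

step_arm([
  {"xyz": [0.0,0,-0.06],"angular": [0,0,0],"gripper": -1},
  {"xyz": [-0.02,0,-0.14],"angular": [0,0,0],"gripper": -1},
  {"xyz": [-0.05,0.002,-0.24],"angular": [0,0,0],"gripper": -1},
  {"xyz": [-0.08,0.003,-0.34],"angular": [0,0,0],"gripper": -1},
  {"xyz": [-0.11,0.004,-0.43],"angular": [0,0,0],"gripper": -1},
  {"xyz": [-0.135,0.005,-0.5],"angular": [0,0,0],"gripper": -1},
  {"xyz": [-0.146,0.006,-0.533],"angular": [0,0,0],"gripper": -1},
  {"xyz": [-0.146,0.006,-0.533],"angular": [0,0,0],"gripper": -1},
  {"xyz": [-0.146,0.006,-0.533],"angular": [0,0,0],"gripper": -1},
])

```text
clock: 9.7
ee_pos: [0.5713, 0.102, 0.1542]
tool_rot: [-3.023, 0.051, 0.807]
force: [-0.6, -0.4, -0.7]
opening: 0.686
finger_force: 43.7
```

```bash
python3 f.py; python3 -c "
from h import *
a=snap('wrist')['img'];b=snap('scene')['img'][150:310,340:560]
a=cv2.resize(a,(400,300));b=cv2.resize(b,(400,291),interpolation=2);b=np.vstack([b,np.zeros((9,400,3),np.uint8)])
cv2.imwrite('pics/m3.png',np.hstack([a,b])[:,:,::-1])"
```

```text
[0.5713 0.102  0.1542] [-0.1527  0.8719 -0.0363  1.4463 -0.0856  1.3347 -1.7457] [-0.5574 -0.352  -0.6727] z err deg 0.39712177778003044 x err 0.5774001180566352 tin in rest [-0.005, 0.0007, 0.0118] 0.6856582598583767 43.687312602996826
1mm along x,n in units [ 0.0043 -0.0002 -0.0025] [ 0.0025 -0.0001  0.0043]
```

View pics/m3.png

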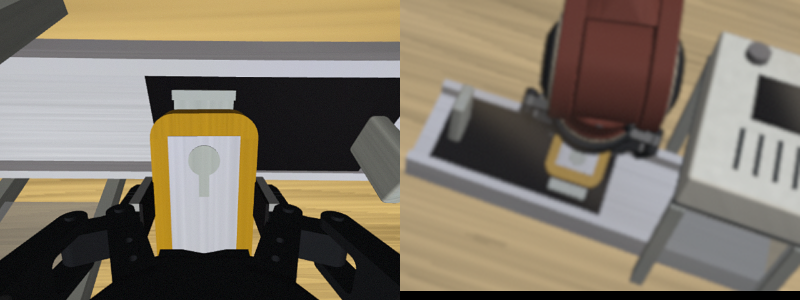

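The stop shows at about (100,204) in the left panel, centred on the tin (columns 150–258). I'll lower it now.

step_arm([
  {"xyz": [-0.005,0,-0.009],"angular": [0,0,0],"gripper": -1},
  {"xyz": [-0.01,0,-0.018],"angular": [0,0,0],"gripper": -1},
  {"xyz": [-0.015,0,-0.026],"angular": [0,0,0],"gripper": -1},
  {"xyz": [-0.02,0,-0.035],"angular": [0,0,0],"gripper": -1},
  {"xyz": [-0.023,0,-0.04],"angular": [0,0,0],"gripper": -1},
  {"xyz": [-0.025,0,-0.043],"angular": [0,0,0],"gripper": -1},
  {"xyz": [-0.025,0,-0.043],"angular": [0,0,0],"gripper": -1},
])

```text
clock: 10.5
ee_pos: [0.5658, 0.1019, 0.1446]
tool_rot: [-3.022, 0.051, 0.81]
force: [-0.5, -0.2, -0.9]
opening: 0.692
finger_force: 43.7
```

```bash
python3 f.py
```

```text
[0.5658 0.1019 0.1446] [-0.1532  0.8777 -0.0372  1.468  -0.086   1.3094 -1.7448] [-0.5103 -0.1669 -0.9074] z err deg 0.37951489837411523 x err 0.5561795146838977 tin in rest [-0.0052, 0.0003, 0.0008] 0.6922041577102943 43.687684535980225
1mm along x,n in units [ 0.0043 -0.0002 -0.0025] [ 0.0025 -0.0001  0.0043]
```

No contact yet; I continue along −n in small steps.

step_arm([
  {"xyz": [-0.0025,0,-0.0043],"angular": [0,0,0],"gripper": -1},
  {"xyz": [-0.005,0,-0.0087],"angular": [0,0,0],"gripper": -1},
  {"xyz": [-0.005,0,-0.0087],"angular": [0,0,0],"gripper": -1},
])

```text
clock: 10.8
ee_pos: [0.5656, 0.1019, 0.144]
tool_rot: [-3.023, 0.051, 0.807]
force: [1.6, 0.5, 5.1]
opening: 0.693
finger_force: 44.2
```

Contact with the face (about 5 N). Now I slide down the slope to the stop.

step_arm([
  {"xyz": [0.0043,0,-0.0025],"angular": [0,0,0],"gripper": -1},
  {"xyz": [0.0087,0,-0.005],"angular": [0,0,0],"gripper": -1},
  {"xyz": [0.013,-0.0005,-0.0075],"angular": [0,0,0],"gripper": -1},
  {"xyz": [0.0173,-0.0007,-0.01],"angular": [0,0,0],"gripper": -1},
  {"xyz": [0.0173,-0.0007,-0.01],"angular": [0,0,0],"gripper": -1},
])

```text
clock: 11.3
ee_pos: [0.5684, 0.102, 0.1424]
tool_rot: [-3.022, 0.05, 0.81]
force: [0.4, -0.8, 7.6]
opening: 0.69
finger_force: 44.5
```

```bash
python3 f.py
```

```text
[0.5684 0.102  0.1424] [-0.1526  0.8839 -0.0371  1.4603 -0.0861  1.3112 -1.7439] [ 0.3941 -0.7572  7.5852] z err deg 0.38237776689175645 x err 0.5698261946568535 tin in rest [-0.0019, 0.0006, 0.0001] 0.6902305509509225 44.483097195625305
1mm along x,n in units [ 0.0043 -0.0002 -0.0025] [ 0.0025 -0.0001  0.0043]
```

step_arm([
  {"xyz": [0.0043,0,-0.0025],"angular": [0,0,0],"gripper": -1},
  {"xyz": [0.0087,0,-0.005],"angular": [0,0,0],"gripper": -1},
  {"xyz": [0.0087,0,-0.005],"angular": [0,0,0],"gripper": -1},
])

```text
clock: 11.6
ee_pos: [0.5701, 0.102, 0.1414]
tool_rot: [-3.022, 0.05, 0.81]
force: [-0.1, 0.7, 7.2]
opening: 0.692
finger_force: 44.5
```

```bash
python3 f.py;python3 -c "
from h import *
a=snap('wrist')['img'][80:380,150:500];cv2.imwrite('pics/w4.png',cv2.resize(a,None,fx=2,fy=2)[:,:,::-1])"
```

```text
[0.5701 0.102  0.1414] [-0.1524  0.8874 -0.0369  1.4548 -0.0859  1.3131 -1.7436] [-0.0811  0.655   7.2458] z err deg 0.3824930191013902 x err 0.5735110932256229 tin in rest [0.0001, 0.0007, 0.0001] 0.6923405368091342 44.49283003807068
1mm along x,n in units [ 0.0043 -0.0002 -0.0025] [ 0.0025 -0.0001  0.0043]
```

View pics/w4.png

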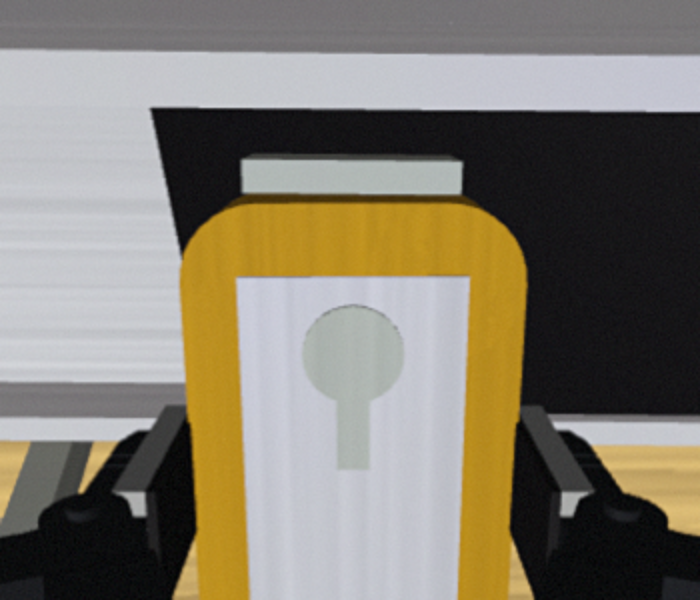

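The stop (rows 158–195) is nearly at the tin's front edge (row 200), and centred. I keep sliding.

step_arm([
  {"xyz": [0.0043,0,-0.0025],"angular": [0,0,0],"gripper": -1},
  {"xyz": [0.0087,0,-0.005],"angular": [0,0,0],"gripper": -1},
  {"xyz": [0.0087,0,-0.005],"angular": [0,0,0],"gripper": -1},
])

```text
clock: 11.95
ee_pos: [0.5705, 0.102, 0.1411]
tool_rot: [-3.02, 0.05, 0.817]
force: [-3.3, -0.5, 11.2]
opening: 0.684
finger_force: 44.7
```

```bash
python3 f.py
```

```text
[0.5705 0.102  0.1411] [-0.1522  0.8901 -0.037   1.4507 -0.0861  1.3191 -1.7435] [-3.2514 -0.505  11.1861] z err deg 0.4766901137858288 x err 0.6404027753842988 tin in rest [0.0002, 0.0007, 0.0001] 0.6841066528771517 44.71019089221954
1mm along x,n in units [ 0.0043 -0.0002 -0.0025] [ 0.0025 -0.0001  0.0043]
```

The force along the slope has risen to −8 N, so the tin is against the stop. I hold, relax slightly, then open gently.

step_arm([
  {"xyz": [-0.003,0,0.002],"angular": [0,0,0],"gripper": -1},
  {"xyz": [-0.003,0,0.003],"angular": [0,0,0],"gripper": -1},
  {"xyz": [-0.003,0,0.003],"angular": [0,0,0],"gripper": 0.4},
  {"xyz": [-0.003,0,0.003],"angular": [0,0,0],"gripper": 0.55},
  {"xyz": [-0.003,0,0.003],"angular": [0,0,0],"gripper": 0.7},
  {"xyz": [-0.003,0,0.003],"angular": [0,0,0],"gripper": 0.85},
  {"xyz": [-0.003,0,0.003],"angular": [0,0,0],"gripper": 1},
  {"xyz": [-0.003,0,0.003],"angular": [0,0,0],"gripper": 1},
  {"xyz": [-0.003,0,0.003],"angular": [0,0,0],"gripper": 1},
], grip_force=20)

```text
clock: 12.85
ee_pos: [0.5713, 0.1017, 0.1394]
tool_rot: [-3.022, 0.051, 0.81]
force: [0.5, 0.2, 0.3]
opening: 0.999
finger_force: 0.0
```

step_arm([
  {"xyz": [0.025,-0.001,0.043],"angular": [0,0,0],"gripper": 1},
  {"xyz": [0.06,-0.002,0.1],"angular": [0,0,0],"gripper": 1},
  {"xyz": [0.1,-0.004,0.173],"angular": [0,0,0],"gripper": 1},
  {"xyz": [0.15,-0.006,0.26],"angular": [0,0,0],"gripper": 1},
  {"xyz": [0.2,-0.008,0.346],"angular": [0,0,0],"gripper": 1},
  {"xyz": [0.25,-0.01,0.433],"angular": [0,0,0],"gripper": 1},
  {"xyz": [0.25,-0.01,0.433],"angular": [0,0,0],"gripper": 1},
  {"xyz": [0.25,-0.01,0.433],"angular": [0,0,0],"gripper": 1},
])

```text
clock: 13.65
ee_pos: [0.6212, 0.0997, 0.2262]
tool_rot: [-3.023, 0.051, 0.809]
force: [-0.7, -0.6, 0.0]
opening: 1.0
finger_force: 0.0
```

```bash
python3 f.py;python3 -c "
from h import *
c=snap('wrist','w5.png')
for n in('wrist','top','scene'):
    d=c if n=='wrist' else snap(n)
    L=finder.tip_of(n,'tab_top');print(n,[(l['pixel'],l['confidence'],atz(d,l['pixel'],.088)) for l in L[:2]])"
```

```text
[0.6212 0.0997 0.2262] [-0.1442  0.8671 -0.028   1.2181 -0.0822  1.5698 -1.7508] [-0.7366 -0.6198  0.0398] z err deg 0.38117327733408923 x err 0.5552249214174438 tin in rest [0.0021, 0.0003, 0.0992] 1.000100962189677 0.0
1mm along x,n in units [ 0.0043 -0.0002 -0.0025] [ 0.0025 -0.0001  0.0043]
wrist [([252.6, 538.0], 0.91, array([ 0.52534317, -0.03562745,  0.088     ]))]
top [([301.9, 273.3], 0.68, array([ 0.52270365, -0.0354993 ,  0.088     ]))]
scene [([203.6, 377.3], 0.95, array([ 0.52564344, -0.02920447,  0.088     ]))]
```

View pics/w5.png

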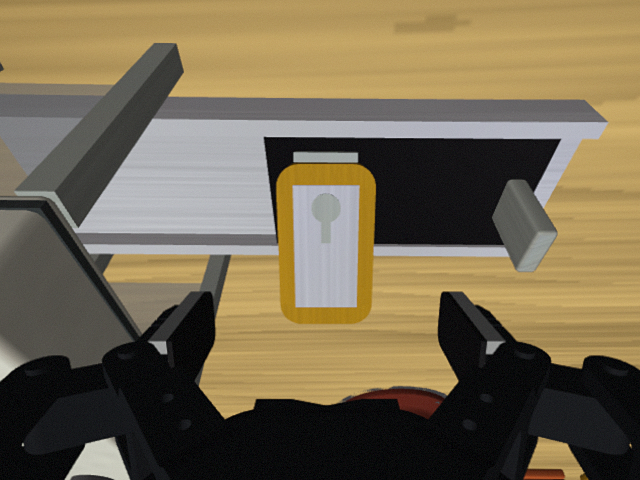

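The tin lies on the rest against the stop: stop at (157,325), tin at (243,326), coaxial. The tab is at (225,525), which puts its top at about (0.525, −0.0355). Next I move above it, levelling the tool.

step_arm([
  {"xyz": [0,-0.05,0.1],"angular": [-0.0005,-0.012,0],"gripper": 1},
  {"xyz": [-0.05,-0.15,0.12],"angular": [-0.0014,-0.035,0],"gripper": 1},
  {"xyz": [-0.12,-0.27,0.12],"angular": [-0.0024,-0.06,0],"gripper": 1},
  {"xyz": [-0.2,-0.39,0.1],"angular": [-0.0035,-0.087,0],"gripper": 1},
  {"xyz": [-0.3,-0.5,0.06],"angular": [-0.0045,-0.112,0],"gripper": 1},
  {"xyz": [-0.39,-0.6,0],"angular": [-0.0055,-0.137,0],"gripper": 1},
  {"xyz": [-0.45,-0.66,-0.08],"angular": [-0.0062,-0.155,0],"gripper": 1},
  {"xyz": [-0.48,-0.676,-0.13],"angular": [-0.0067,-0.1665,0],"gripper": 1},
  {"xyz": [-0.48,-0.676,-0.13],"angular": [-0.0067,-0.1665,0],"gripper": 1},
  {"xyz": [-0.48,-0.676,-0.13],"angular": [-0.0067,-0.1665,0],"gripper": 1},
])

```text
clock: 14.95
ee_pos: [0.5258, -0.0351, 0.2005]
tool_rot: [-3.141, 0.052, -0.0]
force: [0.5, 0.5, 0.9]
opening: 1.004
finger_force: 0.0
```

```bash
python3 -c "
from h import *
s=sensors.get_state();print(s['ee_pos'],s['tool_rot'])
d=snap('wrist','w6.png')
for f in('tip_of','find_in'):
    L=getattr(finder,f)('wrist','tab_top');print([(l['pixel'],l['confidence'],atz(d,l['pixel'],.088)) for l in L[:2]])"
```

```text
[ 0.52578149 -0.0350817   0.20048271] [-3.14070040e+00  5.21409185e-02 -3.39858618e-04]
[([258.1, 75.8], 0.73, array([0.53393562, 0.09379279, 0.088     ])), ([266.3, 326.8], 0.59, array([ 0.52516025, -0.03487304,  0.088     ]))]
[([231.1, 243.5], 0.63, array([0.54543608, 0.00665181, 0.088     ])), ([222.8, 254.4], 0.51, array([0.54956398, 0.00078216, 0.088     ]))]
```

View pics/w6.png

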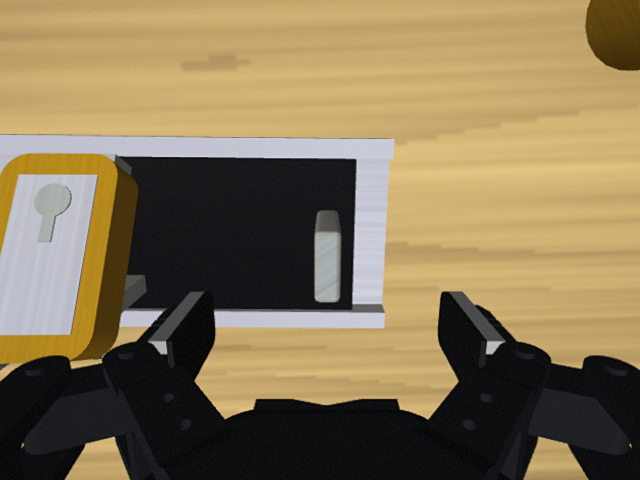

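The tab top is at (266,327), centred between the open fingers. It's the network's second hit; its first lies on the tin. I go down and pinch softly.

step_arm([
  {"xyz": [0,0,-0.1],"angular": [0,0,0],"gripper": 1},
  {"xyz": [0,0,-0.2],"angular": [0,0,0],"gripper": 1},
  {"xyz": [0,0,-0.29],"angular": [0,0,0],"gripper": 1},
  {"xyz": [0,0,-0.35],"angular": [0,0,0],"gripper": 1},
  {"xyz": [0,0,-0.367],"angular": [0,0,0],"gripper": 0.7},
  {"xyz": [0,0,-0.367],"angular": [0,0,0],"gripper": 0.4},
  {"xyz": [0,0,-0.367],"angular": [0,0,0],"gripper": 0.1},
  {"xyz": [0,0,-0.367],"angular": [0,0,0],"gripper": -0.2},
  {"xyz": [0,0,-0.367],"angular": [0,0,0],"gripper": -0.4},
  {"xyz": [0,0,-0.367],"angular": [0,0,0],"gripper": -0.55},
  {"xyz": [0,0,-0.367],"angular": [0,0,0],"gripper": -0.65},
  {"xyz": [0,0,-0.367],"angular": [0,0,0],"gripper": -0.7},
], grip_force=20)

```text
clock: 16.3
ee_pos: [0.5254, -0.0355, 0.127]
tool_rot: [-3.141, 0.055, -0.001]
force: [0.5, 0.9, 1.3]
opening: 0.162
finger_force: 19.5
```

step_arm([
  {"xyz": [0,0,0],"angular": [0,0,0],"gripper": -0.8},
  {"xyz": [0,0,0],"angular": [0,0,0],"gripper": -0.9},
  {"xyz": [0,0,0],"angular": [0,0,0],"gripper": -0.9},
  {"xyz": [0,0,0],"angular": [0,0,0],"gripper": -0.9},
])

```text
clock: 16.7
ee_pos: [0.5254, -0.0355, 0.127]
tool_rot: [-3.141, 0.053, -0.001]
force: [-0.9, 0.6, 4.7]
opening: 0.16
finger_force: 20.3
```

step_arm([
  {"xyz": [0,0.004,0],"angular": [0,0,0],"gripper": -0.9},
  {"xyz": [0,0.012,0],"angular": [0,0,0],"gripper": -0.9},
  {"xyz": [0.001,0.024,0],"angular": [0,0,0],"gripper": -0.9},
  {"xyz": [0.002,0.04,0],"angular": [0,0,0],"gripper": -0.9},
  {"xyz": [0.002,0.06,0],"angular": [0,0,0],"gripper": -0.9},
  {"xyz": [0.003,0.082,0],"angular": [0,0,0],"gripper": -0.9},
  {"xyz": [0.004,0.105,0],"angular": [0,0,0],"gripper": -0.9},
  {"xyz": [0.005,0.13,0],"angular": [0,0,0],"gripper": -0.9},
  {"xyz": [0.006,0.155,0],"angular": [0,0,0],"gripper": -0.9},
  {"xyz": [0.007,0.177,0],"angular": [0,0,0],"gripper": -0.9},
  {"xyz": [0.008,0.193,0],"angular": [0,0,0],"gripper": -0.9},
  {"xyz": [0.008,0.2,0],"angular": [0,0,0],"gripper": -0.9},
])

```text
clock: 17.9
ee_pos: [0.527, 0.0039, 0.127]
tool_rot: [3.14, -0.054, 0.001]
force: [-2.0, -3.3, 5.3]
opening: 0.159
finger_force: 20.4
```

Force is −3 N, so the carriage is following. I'll continue.

step_arm([
  {"xyz": [0,0.006,0],"angular": [0,0,0],"gripper": -0.9},
  {"xyz": [0.001,0.02,0],"angular": [0,0,0],"gripper": -0.9},
  {"xyz": [0.002,0.045,0],"angular": [0,0,0],"gripper": -0.9},
  {"xyz": [0.003,0.075,0],"angular": [0,0,0],"gripper": -0.9},
  {"xyz": [0.004,0.107,0],"angular": [0,0,0],"gripper": -0.9},
  {"xyz": [0.006,0.14,0],"angular": [0,0,0],"gripper": -0.9},
  {"xyz": [0.007,0.173,0],"angular": [0,0,0],"gripper": -0.9},
  {"xyz": [0.008,0.206,0],"angular": [0,0,0],"gripper": -0.9},
  {"xyz": [0.01,0.239,0],"angular": [0,0,0],"gripper": -0.9},
  {"xyz": [0.011,0.268,0],"angular": [0,0,0],"gripper": -0.9},
  {"xyz": [0.012,0.29,0],"angular": [0,0,0],"gripper": -0.9},
  {"xyz": [0.012,0.3,0],"angular": [0,0,0],"gripper": -0.9},
])

```text
clock: 19.1
ee_pos: [0.5295, 0.064, 0.127]
tool_rot: [3.14, -0.054, 0.001]
force: [-0.1, -3.0, 4.5]
opening: 0.16
finger_force: 20.5
```

step_arm([
  {"xyz": [0,0.006,0],"angular": [0,0,0],"gripper": -0.9},
  {"xyz": [0.001,0.02,0],"angular": [0,0,0],"gripper": -0.9},
  {"xyz": [0.002,0.045,0],"angular": [0,0,0],"gripper": -0.9},
  {"xyz": [0.003,0.075,0],"angular": [0,0,0],"gripper": -0.9},
  {"xyz": [0.004,0.107,0],"angular": [0,0,0],"gripper": -0.9},
  {"xyz": [0.006,0.14,0],"angular": [0,0,0],"gripper": -0.9},
  {"xyz": [0.007,0.173,0],"angular": [0,0,0],"gripper": -0.9},
  {"xyz": [0.008,0.206,0],"angular": [0,0,0],"gripper": -0.9},
  {"xyz": [0.01,0.239,0],"angular": [0,0,0],"gripper": -0.9},
  {"xyz": [0.011,0.265,0],"angular": [0,0,0],"gripper": -0.9},
  {"xyz": [0.011,0.28,0],"angular": [0,0,0],"gripper": -0.9},
  {"xyz": [0.011,0.285,0],"angular": [0,0,0],"gripper": -0.9},
])

```text
clock: 20.3
ee_pos: [0.5318, 0.1188, 0.127]
tool_rot: [3.137, -0.056, 0.001]
force: [-0.9, -6.7, 6.6]
opening: 0.159
finger_force: 20.8
```

step_arm([
  {"xyz": [0,0.005,0],"angular": [0,0,0],"gripper": -0.9},
  {"xyz": [0.0005,0.012,0],"angular": [0,0,0],"gripper": -0.9},
  {"xyz": [0.001,0.02,0],"angular": [0,0,0],"gripper": -0.9},
  {"xyz": [0.001,0.03,0],"angular": [0,0,0],"gripper": -0.9},
  {"xyz": [0.002,0.04,0],"angular": [0,0,0],"gripper": -0.9},
  {"xyz": [0.002,0.048,0],"angular": [0,0,0],"gripper": -0.9},
  {"xyz": [0.002,0.052,0],"angular": [0,0,0],"gripper": -0.9},
])

```text
clock: 21.0
ee_pos: [0.532, 0.1196, 0.127]
tool_rot: [3.125, -0.066, -0.004]
force: [-2.1, -22.3, 10.5]
opening: 0.164
finger_force: 32.1
```

The carriage stopped after about 155 mm at 22 N. The bed end lies at y ≈ −0.0775, so the coder origin is at y ≈ 0.0885 and the carriage began about 16 mm in. That makes this stop roughly the home position. I ease the push and check from the cameras.

step_arm([
  {"xyz": [-0.001,-0.02,0],"angular": [0,0,0],"gripper": -0.9},
  {"xyz": [-0.002,-0.035,0],"angular": [0,0,0],"gripper": -0.9},
  {"xyz": [-0.002,-0.042,0],"angular": [0,0,0],"gripper": -0.9},
  {"xyz": [-0.002,-0.042,0],"angular": [0,0,0],"gripper": -0.9},
])

```text
clock: 21.4
ee_pos: [0.5319, 0.1189, 0.127]
tool_rot: [3.135, -0.059, 0.0]
force: [-0.6, -8.7, 6.7]
opening: 0.164
finger_force: 20.6
```

```bash
cat > g.py <<'E'
from h import *
np.set_printoptions(precision=4,suppress=True)
s=sensors.get_state();print(s['ee_pos'],s['force'])
for n in('top','scene','wrist'):
    d=snap(n,n+'9.png')
    for t,z in(('coder',0),('tab_top',.088),('rest',.075),('shallow_tin',.075)):
        print(n,t,[(np.round(l['pixel']),round(l['confidence'],2),atz(d,l['pixel'],z)) for l in finder.tip_of(n,t)[:2]])
E
python3 g.py
```

```text
[0.5319 0.1189 0.127 ] [-0.5711 -8.6568  6.6723]
top coder [(array([292., 210.]), 0.66, array([0.5323, 0.0854, 0.    ]))]
top tab_top [(array([294., 174.]), 0.65, array([0.532 , 0.1209, 0.088 ]))]
top rest []
top shallow_tin []
scene coder [(array([246., 422.]), 0.94, array([0.5285, 0.0819, 0.    ]))]
scene tab_top [(array([227., 451.]), 0.89, array([0.5305, 0.1233, 0.088 ]))]
scene rest []
scene shallow_tin []
wrist coder [(array([257., 377.]), 0.86, array([0.5306, 0.0906, 0.    ]))]
wrist tab_top [(array([342., 326.]), 0.65, array([0.5318, 0.1192, 0.088 ]))]
wrist rest []
wrist shallow_tin []
```

The coder origin at y ≈ 0.0875 predicts the home tab at ≈ 0.118. It measures 0.119, so the carriage is home. Release and rise.

step_arm([
  {"xyz": [0,0,0],"angular": [0,0,0],"gripper": -0.6},
  {"xyz": [0,0,0],"angular": [0,0,0],"gripper": -0.4},
  {"xyz": [0,0,0],"angular": [0,0,0],"gripper": -0.2},
  {"xyz": [0,0,0],"angular": [0,0,0],"gripper": -0.2},
  {"xyz": [0,0,0.06],"angular": [0,0,0],"gripper": -0.2},
  {"xyz": [0,0,0.15],"angular": [0,0,0],"gripper": -0.2},
  {"xyz": [0,-0.05,0.3],"angular": [0,0,0],"gripper": -0.2},
  {"xyz": [0,-0.15,0.45],"angular": [0,0,0],"gripper": -0.2},
  {"xyz": [0,-0.3,0.55],"angular": [0,0,0],"gripper": -0.2},
  {"xyz": [0,-0.5,0.6],"angular": [0,0,0],"gripper": -0.2},
  {"xyz": [0,-0.65,0.6],"angular": [0,0,0],"gripper": -0.2},
  {"xyz": [0,-0.8,0.6],"angular": [0,0,0],"gripper": -0.2},
])

```text
clock: 23.35
ee_pos: [0.5316, -0.0376, 0.2483]
tool_rot: [-3.141, 0.053, -0.004]
force: [1.0, -0.5, 0.1]
opening: 0.397
finger_force: 0.0
```

step_arm([
  {"xyz": [-0.15,-0.1,0],"angular": [0.04,0,0],"gripper": -0.2},
  {"xyz": [-0.3,-0.2,0],"angular": [0.08,0,0],"gripper": -0.2},
  {"xyz": [-0.35,-0.3,0],"angular": [0.12,0,0],"gripper": -0.2},
  {"xyz": [-0.35,-0.35,0],"angular": [0.16,0,0],"gripper": -0.2},
  {"xyz": [-0.35,-0.35,0],"angular": [0.19,0,0],"gripper": -0.2},
  {"xyz": [-0.35,-0.35,0],"angular": [0.22,0,0],"gripper": -0.2},
  {"xyz": [-0.35,-0.35,0],"angular": [0.22,0,0],"gripper": -0.2},
  {"xyz": [-0.35,-0.35,0],"angular": [0.22,0,0],"gripper": -0.2},
])

```text
clock: 24.15
ee_pos: [0.4615, -0.1064, 0.2471]
tool_rot: [-2.452, 0.041, 0.014]
force: [0.4, 0.0, -0.0]
opening: 0.395
finger_force: 0.0
```

```bash
python3 g.py; python3 -c "
from h import *
d=snap('wrist'); s=sensors.get_state();print(s['tool_rot'])
# expected: rest centre at home, tin corner projections
print(proj(d,[[.536,.2575,.075],[.532,.119,.088],[.54,.2575,.1]]))
a=d['img'];cv2.imwrite('pics/w10.png',a[:,:,::-1])"
```

```text
[ 0.4615 -0.1064  0.2471] [ 0.4218  0.0109 -0.0476]
top coder [(array([290., 210.]), 0.84, array([0.537, 0.085, 0.   ]))]
top tab_top [(array([292., 176.]), 0.67, array([0.5344, 0.1182, 0.088 ]))]
top rest []
top shallow_tin [(array([292.,  98.]), 0.7, array([0.5324, 0.2533, 0.075 ]))]
scene coder [(array([243., 426.]), 0.82, array([0.5186, 0.0872, 0.    ]))]
scene tab_top [(array([227., 450.]), 0.56, array([0.5305, 0.1221, 0.088 ]))]
scene rest []
scene shallow_tin []
wrist coder [(array([130., 334.]), 0.93, array([0.5299, 0.0852, 0.    ]))]
wrist tab_top [(array([128., 239.]), 0.61, array([0.534 , 0.1208, 0.088 ]))]
wrist rest [(array([131., 169.]), 0.66, array([0.5352, 0.2638, 0.075 ]))]
wrist shallow_tin [(array([129., 170.]), 0.57, array([0.5369, 0.2609, 0.075 ])), (array([130., 239.]), 0.47, array([0.5324, 0.1376, 0.075 ]))]
[-2.4500932   0.04139928  0.01480892]
[[171.62707039 130.30835639]
 [240.43123359 130.58821239]
 [148.84069976 126.74209913]]
```

View pics/w10.png

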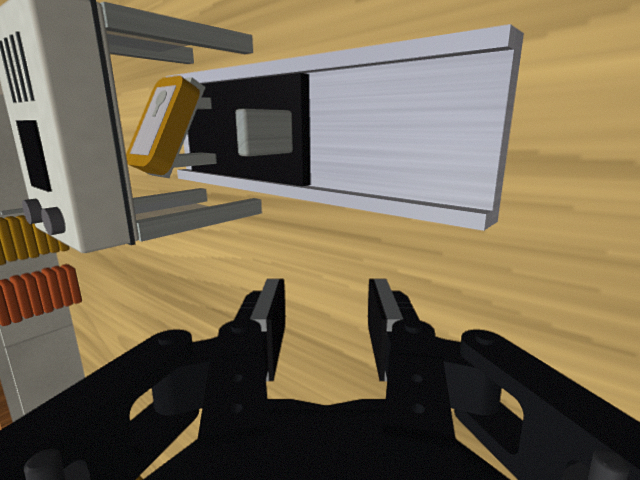

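The last picture shows the tin lying on the slope under the hood at (125,165), against the stop at (88,197). The tab is at (131,265), in its home position, and the robot is clear of everything. I hand it in.

```bash
python3 -c "
from h import *
print(sign_off(), sensors.get_state()['clock'])"
```

```text
the job is handed in; nothing more can be done
the job is handed in; nothing more can be done
```

The shallow tin lies flat on the sloping rest against the stop, the carriage is home under the hood by my measurements, and the job is handed in; no verdict came back.

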